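Set out the bench for staining two culture dishes

TASK

Set out the bench for staining two culture dishes: stand the white bottle with the blue cap straight behind the dish on the green mat (on the side away from the robot) and the small brown bottle with the white cap straight behind the dish on the orange mat, each about 2 cm clear of the mat's edge. Stand the small red-capped vial midway between those two bottles, in line with them, and the white bottle with the red cap midway between the two dishes, in line with them. Lay the timer face up in the middle of the logbook, its long side across the book (parallel to the book's short edges), and leave the large black-capped brown bottle and the white-capped white bottle where they are.

Things in the scene. Friction and masses are not known exactly. Their poses are not given: they have to be found in the camera images.
- green_mat: round green mat, 105 mm diameter and 3 mm thick, with a shallow culture dish of cream-coloured agar (87 mm diameter, its rim 18 mm above the bench) centred on it; all fixed to the bench. Origin: centre of the mat's underside; x points straight away from the robot, y to the robot's left. The two mats lie side by side about 210 mm apart (centres), either one on the left.
- orange_mat: round orange mat, 105 mm diameter and 3 mm thick, with a shallow culture dish of pink agar (87 mm diameter, its rim 18 mm above the bench) centred on it; all fixed to the bench. Origin and axes as for the green mat.
- logbook: closed dark blue logbook with a pale label, 210 mm (its x) by 146 mm (its y), 16 mm thick, lying fixed on the bench at the left, turned up to 0.3 rad. Origin: centre of its underside; its flat cover is 15 to 16 mm above.
- blue_bottle: white bottle with a blue screw cap, 54 mm diameter, 105 mm high; plain round body up to 90 mm. Origin: centre of the underside, z up along its axis.
- amber_bottle: small brown (amber) bottle with a white screw cap, 44 mm diameter, 85 mm high; plain round body up to 72 mm. Origin: centre of the underside, z up along its axis.
- red_bottle: white bottle with a red screw cap, 50 mm diameter, 90 mm high; plain round body up to 78 mm. Origin: centre of the underside, z up along its axis.
- red_vial: small clear vial with pink contents and a red cap, 21 mm diameter, 54 mm high, straight-sided. Origin: centre of the underside, z up along its axis.
- bench_timer: flat pale bench timer with a display and small coloured keys on its top face, 52 mm (its x) by 68 mm (its y), 16 mm high, lying face up. Origin: centre of its underside. Its x points from the keys to the display (top of the face).
- white_bottle: white bottle with a white cap, 48 mm diameter, 75 mm high; not part of the job, to be left alone. Origin: centre of the underside, z up along its axis.
- black_cap_bottle: large brown bottle with a black cap, 64 mm diameter, 125 mm high; not part of the job, to be left alone. Origin: centre of the underside, z up along its axis.
Mind the look-alikes: they are no part of the job. What is shaped like the bench_timer but turquoise is not meant.

How it is judged:
At the end, for the whole second after the job is handed in: Both back bottles within 15 mm sideways of their mat's centre and 4 to 36 mm clear of its edge; red bottle within 122 mm of both mat centres and 20 mm along x; vial within 125 mm of both back bottles, 75-119 mm behind the dishes; timer within 15 mm and 0.26 rad on the book; all upright, at rest (x of blue_bottle in the frame of green_mat between 0.083 and 0.116 m and y of blue_bottle in the frame of green_mat between -0.015 and 0.015 m and x of amber_bottle in the frame of orange_mat between 0.078 and 0.111 m and y of amber_bottle in the frame of orange_mat between -0.015 and 0.015 m and horizontal distance between red_bottle and green_mat below 0.122 m and x of red_bottle in the frame of green_mat between -0.02 and 0.02 m and x of red_vial in the frame of green_mat between 0.075 and 0.119 m and horizontal distance between red_bottle and orange_mat below 0.122 m and x of red_bottle in the frame of orange_mat between -0.02 and 0.02 m and x of red_vial in the frame of orange_mat between 0.075 and 0.119 m and horizontal distance between red_vial and blue_bottle below 0.125 m and horizontal distance between red_vial and amber_bottle below 0.125 m and height (world z) of each of blue_bottle, amber_bottle, red_bottle, red_vial below 0.008 m and horizontal distance between bench_timer and logbook below 0.015 m and angle between the x axis of bench_timer and the x axis of logbook, either way round below 0.26 rad and z of bench_timer in the frame of logbook between 0.012 and 0.022 m and angle between each of blue_bottle, amber_bottle, red_bottle, red_vial, bench_timer's own z axis and vertical below 0.12 rad and linear speed of each of blue_bottle, amber_bottle, red_bottle, red_vial, bench_timer below 0.02 m/s); the robot touches nothing.
It fails at once if the white bottle with the white cap was pushed more than 30 mm or knocked over (distance of white_bottle from where it was at the start of the episode above 0.03 m or angle between white_bottle's own z axis and vertical above 0.5 rad).
It fails at once if the large brown bottle with the black cap was pushed more than 30 mm or knocked over (distance of black_cap_bottle from where it was at the start of the episode above 0.03 m or angle between black_cap_bottle's own z axis and vertical above 0.5 rad).
It also fails if it takes over 144 s, if anything falls off the work surface, if the arm or the gripper's body presses on something with over 40 N, if the wrist force passes 120 N, or if a joint passes its speed limit or range.

ROBOT

A 7-joint arm with a two-finger parallel gripper is mounted at the origin on a cart in front of the work surface, level with it; the furniture and walls round the work are solid. World frame = base frame: x ahead of the robot, y to its left, z up, the work surface at z = 0. Lengths are in m, angles in rad, forces in N, time in s.
With the tool pointing down it reaches from about 0.425 to 0.925 m from the base axis. Payload 6.8 kg.
Tool frame: the origin (TCP) lies at the very end of the fingers, on their centre line; the grasp point (between the pads) lies 19 mm behind it; z points along the fingers, y is the line along which they close (so a half turn about z gives the same grasp; the last joint's range is limited). The gripper opens to 85 mm and grips with 20 to 120 N. Pads are 22 mm wide; open, the fingers measure 114 mm over their backs; the gripper's body (76 mm by 85 mm) begins 54 mm behind the grasp point. The pads swing forward as they close: fully open they stand 13 mm farther back than shut.
Start: joints at [1.166, 0.477, 0.022, 1.555, -0.011, 1.109, -0.083], TCP at [0.197, -0.646, 0.231] pointing down, gripper open.
Joint ranges: [-2.96, 2.96], [-0.34, 2.1], [-1.41, 1.46], [0.24, 2.44], [-1.37, 4.51], [0.17, 1.92], [-2.96, 2.96]. Speed limits (rad/s): [2.39, 2.39, 3.14, 3.14, 3.14, 3.14, 3.14].

INTERFACE

Orientations are given as a rotation vector (axis times angle).
In Python, from bench import r gives the robot as it stands.
- The arm moves only by the tool play_rows, never from a script. Its argument "targets" is text: rows parted by semicolons, each of 5 numbers parted by spaces: the closure, from -1 (fully open) to 1 (shut), then the shift along the tool's x, y, z in m, then the turn about the tool's z in rad. In form: gripper dx dy dz spin; .... A call has 1 to 8 rows; each row is the pose to reach, as a shift and turn from the pose commanded when the call began, along the tool's axes at that moment; what a row does not reach only later rows make up. A row lasts 1/12 s, in which the tool goes at most 41.7 mm and 7.16 degrees, less where a joint would pass 70% of its speed; a pose out of reach is approached as far as the arm can. A call with a gripper value outside its range is refused whole. The fingers move at their own pace and stop on an object; "squeeze" is the grip in N (left out, the last holds). Time passes only in rows, so rows that repeat a pose let the fingers close. It gives the time, the measured TCP pose, the force, the opening and the grip force at its end, in the units of the state.
- r.get_obs(): the state, without advancing time (a new reading comes with each control period).
- r.grab_frame(name): name is "scene" or "top" or "wrist"; returns the picture (384x512x3 uint8, red, green, blue); there is no depth.
- r.camera_info(name): a dict with "fov_y" (degrees; the focal length in pixels is half the picture's height over the tangent of half this angle, whatever the lens; pixels are square), "cx", "cy" (the principal point, pixels), "k1" (the pictures are not rectified: a ray, as slopes to the right and down, at radius r is drawn at 1 + k1 r^2 times it, then the intrinsics apply), "position" and "rotation" of the camera in the world. Camera axes: x right, y down, z forward; pixel columns grow to the right and rows downward; lengths in m; the calibration is good to about 2 mm. A picture is of the moment at which its call begins: read the wrist's pose just before it. camera_info takes no time and is no camera call; for the wrist camera it gives the pose at the moment of the call.
- r.hand_in(): hands the job in; it is judged then, once.
The state is a dict: "clock": time; "joints": joint angles; "qvel": joint speeds; "tau": joint torques, N m; "tcp_pos": TCP position; "orientation": TCP orientation; "contact_force": force on the tool from outside, world axes, zero at the start; "moment": the same for the moment, N m; "grip_width": finger opening in m; "gripper_force": force on a finger pad.
Only numpy, scipy, OpenCV 4.12 (cv2) and the standard library are available. Lean on these libraries where they do the work, as an engineer would, in place of code of your own. Each camera call takes 0.05 s, during which the arm holds its last target. There are 200 camera calls.

## Working session

There is one attempt and no reset: what is moved stays moved. The work goes in short steps, Python scripts to look and compute and a tool call to move; the robot and the scene stay as the last step left them, time stands still between calls to the robot, and variables do not carry over. Pictures are saved under pics/ and viewed, at most 14 in all, crops included, and the job is handed in when it is done.

Besides the shell and the picture viewer there is one more tool, called after "Request:" by a JSON object that holds its "fn" and its "kwargs". play_rows: Moves the arm, as the interface text tells. Its arguments: {"type":"object","properties":{"targets":{"type":"string"},"squeeze":{"type":"number"}},"required":["targets"]}

```bash
ls; mkdir -p pics
python3 - <<'E'
from bench import r
import cv2
o=r.get_obs(); print(o['clock'],o['tcp_pos'],o['orientation'],o['grip_width'])
for n in("top","scene"):
    print(n,r.camera_info(n)); cv2.imwrite(f'pics/{n}0.png',r.grab_frame(n)[:,:,::-1])
print(r.camera_info("wrist"))
E
```

```text
pics
0.0 [ 0.19723397 -0.64487823  0.230303  ] [-3.10520570e+00 -4.64296501e-01  6.25125501e-04] 0.0854086584169742
top {'fov_y': 55.2978467702307, 'cx': 254.46642792262276, 'cy': 185.95324503793108, 'k1': -0.009006967553839293, 'position': array([ 0.3416904 , -0.02306254,  1.14897241]), 'rotation': array([-2.10934435,  2.13999887, -0.22659414])}
scene {'fov_y': 54.898457395978866, 'cx': 257.01883823663064, 'cy': 189.9810989764554, 'k1': -0.04818453794538856, 'position': array([0.15030717, 0.76783931, 0.818543  ]), 'rotation': array([-0.57861029,  2.61677912, -1.20553522])}
{'fov_y': 67.18499684438865, 'cx': 250.75124768770206, 'cy': 194.22178067334886, 'k1': -0.03185480027887551, 'position': array([ 0.26069882, -0.62655756,  0.37238546]), 'rotation': array([ 2.34850195, -1.73813287, -0.23078699])}
```

View pics/top0.png

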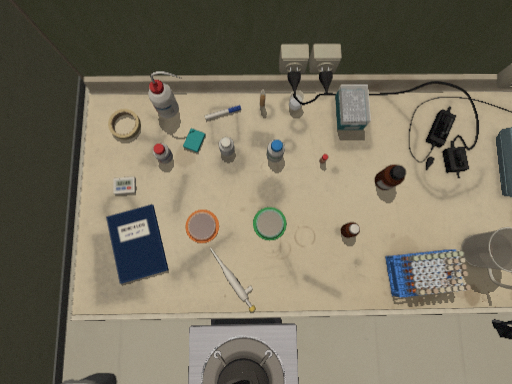

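View pics/scene0.png

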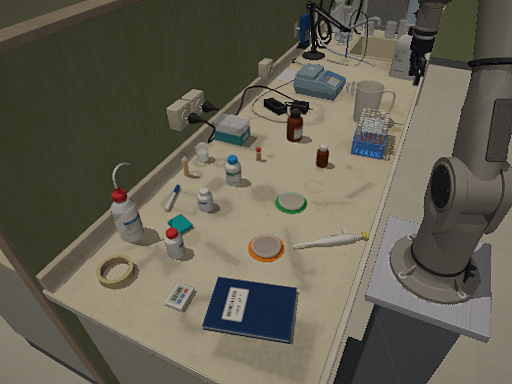

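Candidates by top-view pixel:
- Blue cap bottle: (276,149), no rival.
- Amber with white cap: (350,230), not the large black-capped one at (390,177).
- Red-capped bottle: (162,153), not the spouted wash bottle at (160,92).
- Red vial: (324,158).
- Pale timer: (124,186), not the turquoise one at (195,141).
- White bottle to leave alone: (227,147).

Next I measure these and check them in one close crop.

```bash
cat > h.py <<'E'
import numpy as np, cv2
from scipy.spatial.transform import Rotation as R
from bench import r
def cast(ci,uv,z):
    f=192/np.tan(np.radians(ci['fov_y']/2))
    K=np.array([[f,0,ci['cx']],[0,f,ci['cy']],[0,0,1]])
    d=cv2.undistortPoints(np.array(uv,float).reshape(-1,1,2),K,np.array([ci['k1'],0,0,0,0.])).reshape(-1,2)
    w=R.from_rotvec(ci['rotation']).apply(np.c_[d,np.ones(len(d))])
    p=np.array(ci['position']); return p+w*((z-p[2])/w[:,2])[:,None]
def blob(img,lo,hi,roi):
    x0,y0,x1,y1=roi; hsv=cv2.cvtColor(img[y0:y1,x0:x1],cv2.COLOR_RGB2HSV)
    if lo[0]>hi[0]: m=cv2.inRange(hsv,lo,(180,)+hi[1:])|cv2.inRange(hsv,(0,)+lo[1:],hi)
    else: m=cv2.inRange(hsv,lo,hi)
    n,l,s,c=cv2.connectedComponentsWithStats(m)
    if n<2: return None
    i=1+np.argmax(s[1:,4]); cs=cv2.findContours((l==i).astype(np.uint8),0,2)[0]
    cs=max(cs,key=cv2.contourArea)
    return c[i]+[x0,y0],s[i],cs+[x0,y0]
E
python3 - <<'E'
from h import *
img=cv2.imread('pics/top0.png')[:,:,::-1].copy(); ci=r.camera_info('top')
T={'blue':((95,100,60),(125,255,255),(262,135,290,165),.105),
'redb':((170,120,60),(8,255,255),(148,138,178,165),.09),
'vial':((170,100,60),(8,255,255),(315,148,335,170),.054),
'amberCap':((0,0,140),(180,70,255),(346,222,362,238),.085),
'timer':((0,0,150),(180,40,255),(108,172,140,198),.016),
'white':((0,0,150),(180,60,255),(215,132,238,150),.075),
'green':((60,100,50),(90,255,255),(245,200,295,245),.003),
'orange':((5,140,80),(18,255,255),(178,202,228,248),.003),
'book':((100,100,20),(130,255,160),(95,195,180,290),.016)}
for k,(lo,hi,roi,z) in T.items():
    b=blob(img,lo,hi,roi)
    if b is None: print(k,None);continue
    c,s,cs=b
    rect=cv2.minAreaRect(cs)
    print(k,c.round(1),s, 'cen',cast(ci,c,z)[0].round(4),'rectc',cast(ci,rect[0],z)[0].round(4))
    if k in('timer','book'): print(cast(ci,cv2.boxPoints(rect),z)[:,:2].round(3).tolist())
c=img[75:295,85:415,::-1]; cv2.imwrite('pics/crop1.png',cv2.resize(c,None,fx=2.4,fy=2.4,interpolation=2))
E
```

```text
blue [276.3 145.3] [  9   5  12  12 109] cen [ 0.6724 -0.108   0.105 ] rectc [ 0.6721 -0.1079  0.105 ]
redb [158.6 148.5] [ 6  6 11 10 87] cen [0.6712 0.2445 0.09  ] rectc [0.6713 0.2432 0.09  ]
vial [324.5 156.7] [ 7  6  6  6 31] cen [ 0.65  -0.261  0.054] rectc [ 0.6507 -0.2609  0.054 ]
amberCap [356.6 228.8] [  4   0  12  16 126] cen [ 0.4232 -0.3363  0.085 ] rectc [ 0.4212 -0.3329  0.085 ]
timer [123.9 184.9] [  5   5  22  17 172] cen [0.5765 0.3678 0.016 ] rectc [0.5768 0.3699 0.016 ]
[[0.599, 0.406], [0.603, 0.341], [0.555, 0.334], [0.55, 0.399]]
white [225.6 139.2] [  0   0  23  18 309] cen [0.7032 0.0447 0.075 ] rectc [0.699  0.0434 0.075 ]
green [268.  224.9] [  8   8  33  32 201] cen [ 0.4459 -0.0832  0.003 ] rectc [ 0.4501 -0.0863  0.003 ]
orange [203.2 227.3] [  8   8  33  33 242] cen [0.4412 0.1189 0.003 ] rectc [0.4453 0.1227 0.003 ]
book [137.5 246.3] [  12   10   61   78 2680] cen [0.3852 0.3161 0.016 ] rectc [0.3937 0.3196 0.016 ]
[[0.481, 0.421], [0.513, 0.275], [0.308, 0.221], [0.279, 0.362]]
```

View pics/crop1.png

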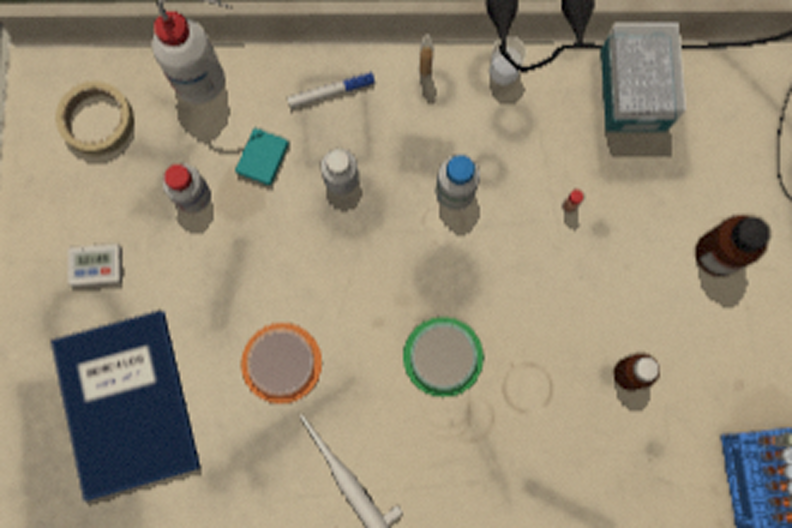

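The crop confirms the choices: pale timer at crop (95,265), red bottle at (180,180), amber at (637,370), blue at (458,180) and vial at (574,200). I'll move over the amber bottle first and turn the tool so its x points along world +y.

Request:
{"fn": "play_rows", "kwargs": {"targets": "-1 0.306 -0.232 0 -1.274; -1 0.306 -0.232 0 -1.274; -1 0.306 -0.232 0 -1.274; -1 0.306 -0.232 0 -1.274; -1 0.306 -0.232 0 -1.274; -1 0.306 -0.232 0 -1.274; -1 0.306 -0.232 0 -1.274; -1 0.306 -0.232 0 -1.274", "squeeze": 40}}

```text
clock: 0.77
tcp_pos: [0.393, -0.3733, 0.2312]
orientation: [-2.498, -1.904, 0.001]
contact_force: [0.9, -0.2, -0.0]
grip_width: 0.0854
gripper_force: 0.0
```

Request:
{"fn": "play_rows", "kwargs": {"targets": "-1 0.048 0.018 0 -0.27; -1 0.048 0.018 0 -0.27; -1 0.048 0.018 0 -0.27; -1 0.048 0.018 0 -0.27"}}

```text
clock: 1.1
tcp_pos: [0.4226, -0.3338, 0.231]
orientation: [-2.226, -2.216, 0.001]
contact_force: [-0.4, -0.6, -0.4]
grip_width: 0.0857
gripper_force: 0.0
```

```bash
cat >> h.py <<'E'
def look(name=None):
    o=r.get_obs(); ci=r.camera_info('wrist'); img=r.grab_frame('wrist')
    if name: cv2.imwrite(f'pics/{name}.png',img[:,:,::-1])
    v=o['orientation']; print(round(o['clock'],2),'tcp',np.round(o['tcp_pos'],4),'psi',round(2*np.arctan2(v[1],v[0])%(2*np.pi)if v[0]>0 else 2*np.arctan2(-v[1],-v[0]),3),'w',round(o['grip_width'],4))
    return img,ci,o
def proj(ci,P):
    f=192/np.tan(np.radians(ci['fov_y']/2)); Rm=R.from_rotvec(ci['rotation']).as_matrix().T
    K=np.array([[f,0,ci['cx']],[0,f,ci['cy']],[0,0,1]])
    q=cv2.projectPoints(np.array(P,float).reshape(-1,1,3),Rm,-Rm@ci['position'],K,np.array([ci['k1'],0,0,0,0.]))[0]
    return q.reshape(-1,2)
E
python3 - <<'E'
from h import *
img,ci,o=look('w1'); print(proj(ci,[[.422,-.333,.085],[.422,-.333,0]]), R.from_rotvec(ci['rotation']).as_matrix()[:,2])
E
```

```text
1.1 tcp [ 0.4226 -0.3338  0.231 ] psi 1.567 w 0.0857
[[249.53367469 181.50709476]
 [249.7902272  167.26395966]] [-0.00104469 -0.26104632 -0.96532571]
```

View pics/w1.png

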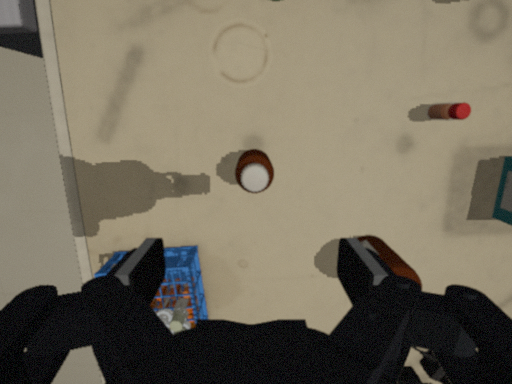

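The wrist view shows the amber cap at (256,178), clear of the rack, and the vial's cap at (459,111).

Run:
```python
from h import *
img=cv2.imread('pics/w1.png')[:,:,::-1].copy(); ci=r.camera_info('wrist')
c,s,cs=blob(img,(0,0,130),(180,60,255),(240,158,274,194)); (x,y),rad=cv2.minEnclosingCircle(cs)
print(c,s,(x,y),rad,cast(ci,(x,y),.085))
c,s,cs=blob(img,(170,150,100),(5,255,255),(445,95,480,125)); (x,y),rad=cv2.minEnclosingCircle(cs)
print(c,s,(x,y),rad,cast(ci,(x,y),.054))
```

```text
[254.6411215  177.77383178] [  2   7  26  26 535] (254.6456298828125, 177.89805603027344) 13.147509574890137 [[ 0.42637443 -0.33050161  0.085     ]]
[462.33519553 110.5027933 ] [ 11   8  14  16 179] (462.4166564941406, 110.66666412353516) 8.090304374694824 [[ 0.65168891 -0.26443675  0.054     ]]
```

Request:
{"fn": "play_rows", "kwargs": {"targets": "-1 0.003 0.002 0.04 0; -1 0.003 0.002 0.08 0; -1 0.003 0.002 0.12 0; -1 0.003 0.002 0.16 0; -1 0.003 0.002 0.2 0; -1 0.003 0.002 0.2 0; 1 0.003 0.002 0.2 0; 1 0.003 0.002 0.2 0"}}

```text
clock: 1.82
tcp_pos: [0.4253, -0.3326, 0.033]
orientation: [2.228, 2.212, -0.0]
contact_force: [1.0, -0.3, 0.0]
grip_width: 0.0637
gripper_force: 0.0
```

Request:
{"fn": "play_rows", "kwargs": {"targets": "1 0 0 0 0; 1 0 0 0 0; 1 0 0 0 0; 1 0 0 0 0"}}

```text
clock: 2.15
tcp_pos: [0.4264, -0.3326, 0.0343]
orientation: [2.223, 2.212, 0.0]
contact_force: [-0.0, -0.8, 5.6]
grip_width: 0.0431
gripper_force: 40.0
```

Request:
{"fn": "play_rows", "kwargs": {"targets": "1 0 0 -0.04 0; 1 0 0 -0.08 0; 1 0.02 0.005 -0.12 0; 1 0.06 0.015 -0.12 0; 1 0.1 0.025 -0.12 0; 1 0.14 0.035 -0.12 0; 1 0.18 0.045 -0.12 0; 1 0.22 0.055 -0.12 0"}}

```text
clock: 2.82
tcp_pos: [0.4815, -0.1096, 0.1536]
orientation: [2.224, 2.213, 0.002]
contact_force: [2.1, -0.6, -1.2]
grip_width: 0.0431
gripper_force: 41.5
```

Request:
{"fn": "play_rows", "kwargs": {"targets": "1 0.04 0.01 0 0; 1 0.08 0.02 0 0; 1 0.12 0.03 0 0; 1 0.16 0.04 0 0; 1 0.2 0.05 0 0; 1 0.235 0.058 0 0; 1 0.235 0.058 0 0; 1 0.235 0.058 0 0"}}

```text
clock: 3.48
tcp_pos: [0.5402, 0.1267, 0.1533]
orientation: [2.22, 2.221, 0.005]
contact_force: [-0.2, -2.0, -0.8]
grip_width: 0.0434
gripper_force: 41.5
```

Run:
```python
from h import *
img,ci,o=look('w2')
for k,lo,hi in(('orange',(5,140,60),(18,255,255)),('green',(60,100,40),(90,255,255))):
    b=blob(img,lo,hi,(0,0,512,384)); cs=b[2]; e=cv2.fitEllipse(cs); print(k,b[1],e,cast(ci,e[0],.003))
print(proj(ci,[[.445,.1225,.003],[.45,-.086,.003]]))
```

```text
3.48 tcp [0.5402 0.1267 0.1533] psi 1.571 w 0.0434
orange [ 205  207   89   65 2434] ((247.07815551757812, 239.2652130126953), (51.656585693359375, 86.3478012084961), 68.71922302246094) [[0.53736644 0.06201792 0.003     ]]
green [ 392  123   84   69 3518] ((433.1967468261719, 156.81886291503906), (59.40800857543945, 77.40501403808594), 103.5787353515625) [[0.7289484  0.15269356 0.003     ]]
[[158.16735753 185.5269316 ]
 [176.98700544 349.39162173]]
```

View pics/w2.png

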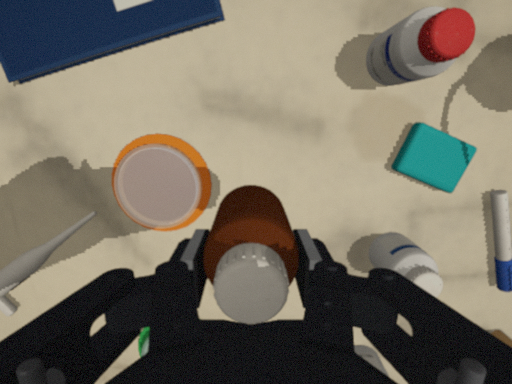

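Request:
{"fn": "play_rows", "kwargs": {"targets": "1 -0.003 0.001 0.04 0; 1 -0.003 0.001 0.08 0; 1 -0.003 0.001 0.105 0; 1 -0.003 0.001 0.119 0; 1 -0.003 0.001 0.119 0; 1 -0.003 0.001 0.119 0; -1 -0.003 0.001 0.119 0; -1 -0.003 0.001 0.119 0"}}

```text
clock: 4.2
tcp_pos: [0.5414, 0.1194, 0.0332]
orientation: [2.227, 2.214, 0.001]
contact_force: [-0.3, 0.7, 0.1]
grip_width: 0.0662
gripper_force: 0.0
```

Request:
{"fn": "play_rows", "kwargs": {"targets": "-1 0 0 0 0; -1 0 0 0 0; -1 0 0 -0.02 0; -1 0 0 -0.06 0; -1 0 0 -0.1 0; -1 0 0 -0.14 0; -1 -0.02 0.01 -0.17 0; -1 -0.05 0.03 -0.19 0"}}

```text
clock: 4.87
tcp_pos: [0.5702, 0.0746, 0.227]
orientation: [2.216, 2.224, 0.008]
contact_force: [1.2, -0.6, -0.3]
grip_width: 0.0855
gripper_force: 0.0
```

Request:
{"fn": "play_rows", "kwargs": {"targets": "-1 -0.04 0.02 0 0; -1 -0.08 0.04 0 0; -1 -0.11 0.06 0 0; -1 -0.14 0.08 0 0; -1 -0.17 0.1 0 0; -1 -0.182 0.1 0 0; -1 -0.182 0.1 0 0; -1 -0.182 0.1 0 0"}}

```text
clock: 5.53
tcp_pos: [0.6692, -0.1121, 0.222]
orientation: [-2.227, -2.215, 0.0]
contact_force: [-0.2, -0.2, 0.3]
grip_width: 0.0855
gripper_force: 0.0
```

Run:
```python
from h import *
img,ci,o=look('w3')
c,s,cs=blob(img,(95,120,60),(125,255,255),(0,0,512,384)); e=cv2.fitEllipse(cs); print(c,s,e,cast(ci,e[0],.105),cast(ci,c,.105))
```

```text
5.53 tcp [ 0.6692 -0.1121  0.222 ] psi 1.565 w 0.0855
[258.23291627 183.07025987] [ 241  165   36   37 1039] ((258.2502746582031, 183.07896423339844), (34.66921615600586, 36.257938385009766), 169.43936157226562) [[ 0.67672948 -0.10631798  0.105     ]] [[ 0.67671353 -0.1063097   0.105     ]]
```

View pics/w3.png

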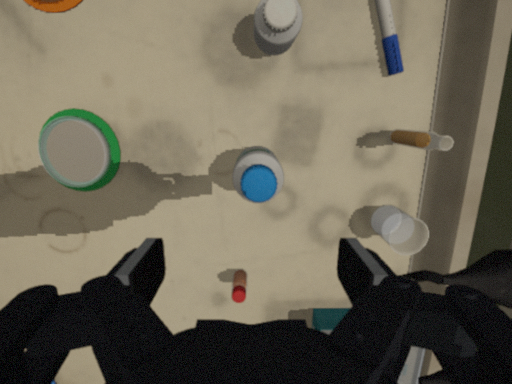

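The blue cap is at (258,183), the vial cap at (239,296), and the green mat centre is near (80,150). Next is the blue bottle.

Request:
{"fn": "play_rows", "kwargs": {"targets": "-1 0.005 0.005 0.03 0; -1 0.005 0.005 0.07 0; -1 0.005 0.005 0.11 0; -1 0.005 0.005 0.15 0; -1 0.005 0.005 0.172 0; -1 0.005 0.005 0.172 0; 1 0.005 0.005 0.172 0; 1 0.005 0.005 0.172 0"}}

```text
clock: 6.25
tcp_pos: [0.6762, -0.1054, 0.0527]
orientation: [2.223, 2.217, 0.004]
contact_force: [0.4, 0.4, 0.6]
grip_width: 0.0642
gripper_force: 0.0
```

Request:
{"fn": "play_rows", "kwargs": {"targets": "1 0 0 0 0; 1 0 0 0 0; 1 0 0 0 0; 1 0 0 -0.02 0; 1 0 0 -0.05 0; 1 0 0 -0.08 0; 1 0 -0.03 -0.1 0; 1 0.01 -0.065 -0.1 0"}}

```text
clock: 6.92
tcp_pos: [0.6144, -0.0986, 0.1565]
orientation: [2.222, 2.207, 0.011]
contact_force: [0.3, -1.1, -0.5]
grip_width: 0.053
gripper_force: 42.8
```

Run:
```python
from h import *
img,ci,o=look('w4'); ci=r.camera_info('top'); img=r.grab_frame('top'); cv2.imwrite('pics/top1.png',img[:,:,::-1])
print(o['gripper_force'])
```

```text
6.92 tcp [ 0.6144 -0.0986  0.1565] psi 1.564 w 0.053
42.79974639415741
```

Request:
{"fn": "play_rows", "kwargs": {"targets": "1 0.006 -0.03 0 0; 1 0.012 -0.059 0 0; 1 0.012 -0.059 0.03 0; 1 0.012 -0.059 0.06 0; 1 0.012 -0.059 0.085 0; 1 0.012 -0.059 0.097 0; 1 0.012 -0.059 0.099 0; 1 0.012 -0.059 0.099 0"}}

```text
clock: 7.68
tcp_pos: [0.5507, -0.0844, 0.0517]
orientation: [-2.225, -2.217, 0.001]
contact_force: [-1.0, 0.6, -1.3]
grip_width: 0.0526
gripper_force: 42.9
```

Request:
{"fn": "play_rows", "kwargs": {"targets": "-1 0 0 0 0; -1 0 0 0 0; -1 0 0 0 0; -1 0 0 0 0; -1 0 0 -0.04 0; -1 0 0 -0.08 0; -1 0 0 -0.12 0; -1 -0.02 0.02 -0.15 0"}}

```text
clock: 8.35
tcp_pos: [0.5693, -0.1, 0.2049]
orientation: [-2.218, -2.223, -0.002]
contact_force: [1.3, 1.2, -1.1]
grip_width: 0.0855
gripper_force: 0.0
```

Request:
{"fn": "play_rows", "kwargs": {"targets": "-1 -0.03 0.02 0 0; -1 -0.06 0.04 0 0; -1 -0.095 0.05 0 0; -1 -0.13 0.06 0 0; -1 -0.158 0.078 0 0; -1 -0.158 0.078 0 0; -1 -0.158 0.078 0 0"}}

```text
clock: 8.93
tcp_pos: [0.6481, -0.2652, 0.2007]
orientation: [-2.23, -2.213, 0.0]
contact_force: [0.2, 0.3, -0.1]
grip_width: 0.0857
gripper_force: 0.0
```

Run:
```python
from h import *
img,ci,o=look('w5')
c,s,cs=blob(img,(170,140,80),(6,255,255),(150,80,350,300)); e=cv2.minEnclosingCircle(cs); print(c,s,e,cast(ci,e[0],.054),cast(ci,c,.054))
```

```text
8.93 tcp [ 0.6481 -0.2652  0.2007] psi 1.563 w 0.0857
[255.40851064 177.6212766 ] [ 98  89  16  18 235] ((255.5, 177.5625), 8.800180435180664) [[ 0.65358154 -0.260531    0.054     ]] [[ 0.6534881  -0.26059133  0.054     ]]
```

View pics/w5.png

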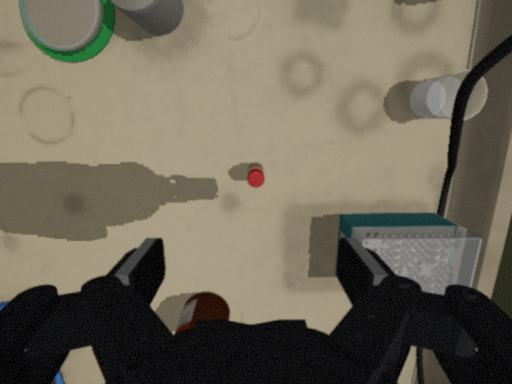

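The vial cap is at (255,178). The box corner at (340,213) is clear of the finger's path.

Request:
{"fn": "play_rows", "kwargs": {"targets": "-1 0.004 0.004 0.04 0; -1 0.004 0.004 0.08 0; -1 0.004 0.004 0.12 0; -1 0.004 0.004 0.16 0; -1 0.004 0.004 0.19 0; -1 0.004 0.004 0.19 0; 0.3 0.004 0.004 0.19 0; 0.5 0.004 0.004 0.19 0", "squeeze": 25}}

```text
clock: 9.65
tcp_pos: [0.6539, -0.2579, 0.0139]
orientation: [2.223, 2.217, 0.003]
contact_force: [0.1, 0.2, 0.7]
grip_width: 0.0641
gripper_force: 0.0
```

Request:
{"fn": "play_rows", "kwargs": {"targets": "1 0 0 0 0; 1 0 0 0 0; 1 0 0 0 0; 1 0 0 0 0; 1 0 0 0 0; 1 0 0 0 0; 1 0 0 -0.02 0"}}

```text
clock: 10.23
tcp_pos: [0.6499, -0.2583, 0.0289]
orientation: [-2.223, -2.214, 0.004]
contact_force: [-1.2, 0.2, -0.0]
grip_width: 0.0204
gripper_force: 24.5
```

Request:
{"fn": "play_rows", "kwargs": {"targets": "1 0 0 -0.04 0; 1 0 0 -0.08 0; 1 0 0 -0.12 0; 1 0.02 -0.01 -0.15 0; 1 0.055 -0.025 -0.16 0; 1 0.09 -0.04 -0.16 0; 1 0.125 -0.053 -0.16 0; 1 0.16 -0.066 -0.16 0"}}

```text
clock: 10.9
tcp_pos: [0.586, -0.0973, 0.1924]
orientation: [2.225, 2.215, 0.001]
contact_force: [0.6, 1.7, -1.2]
grip_width: 0.0203
gripper_force: 24.6
```

Request:
{"fn": "play_rows", "kwargs": {"targets": "1 0.035 -0.013 0 0; 1 0.07 -0.026 0 0; 1 0.1 -0.036 0 0; 1 0.118 -0.04 0 0; 1 0.118 -0.04 0 0; 1 0.118 -0.04 0 0"}}

```text
clock: 11.4
tcp_pos: [0.5472, 0.0206, 0.192]
orientation: [2.222, 2.219, 0.001]
contact_force: [-0.5, -0.8, 0.1]
grip_width: 0.0201
gripper_force: 24.6
```

Request:
{"fn": "play_rows", "kwargs": {"targets": "1 0 0 0.04 0; 1 0 0 0.08 0; 1 0 0 0.12 0; 1 0 0 0.15 0; 1 0 0 0.17 0; 1 0 0 0.179 0; 1 0 0 0.179 0; 1 0 0 0.179 0"}}

```text
clock: 12.07
tcp_pos: [0.5478, 0.0181, 0.0122]
orientation: [2.228, 2.215, -0.001]
contact_force: [0.0, -0.7, -0.5]
grip_width: 0.0205
gripper_force: 24.8
```

Request:
{"fn": "play_rows", "kwargs": {"targets": "0 0 0 0 0; -1 0 0 0 0; -1 0 0 0 0; -1 0 0 0 0; -1 0 0 0 0; -1 0 0 -0.03 0; -1 0 0 -0.07 0; -1 0 0 -0.11 0"}}

```text
clock: 12.73
tcp_pos: [0.5462, 0.0197, 0.1228]
orientation: [-2.224, -2.216, 0.003]
contact_force: [1.9, -0.4, 0.1]
grip_width: 0.0854
gripper_force: 0.0
```

Request:
{"fn": "play_rows", "kwargs": {"targets": "-1 0 0 -0.04 0; -1 0.04 0.02 -0.08 0; -1 0.08 0.04 -0.09 0; -1 0.115 0.06 -0.09 0; -1 0.15 0.08 -0.09 0; -1 0.185 0.1 -0.09 0; -1 0.22 0.125 -0.09 0; -1 0.22 0.125 -0.09 0"}}

```text
clock: 13.4
tcp_pos: [0.6738, 0.2455, 0.2123]
orientation: [-2.219, -2.221, -0.005]
contact_force: [-0.6, 1.2, -0.2]
grip_width: 0.0856
gripper_force: 0.0
```

Run:
```python
from h import *
img,ci,o=look('w6')
print(proj(ci,[.671,.2435,.09]))
c,s,cs=blob(img,(170,140,80),(6,255,255),(150,80,350,300)); e=cv2.minEnclosingCircle(cs); print(c,s,e,cast(ci,e[0],.09),cast(ci,c,.09))
```

```text
13.4 tcp [0.6738 0.2455 0.2123] psi 1.571 w 0.0856
[[247.04147125 190.30273637]]
[251.01437126 184.91736527] [ 85  89  33  33 835] ((250.88888549804688, 184.77777099609375), 16.517961502075195) [[0.67462799 0.24884826 0.09      ]] [[0.67474586 0.24871378 0.09      ]]
```

View pics/w6.png

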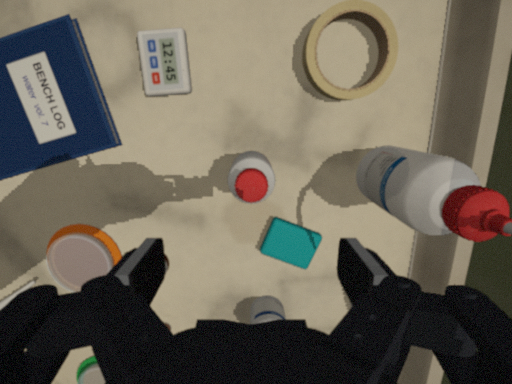

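The red cap is at (251,185), with the turquoise decoy (291,242) and the wash bottle clear of the fingers. Grasping it now.

Request:
{"fn": "play_rows", "kwargs": {"targets": "-1 0.001 0 0.04 0; -1 0.001 0 0.08 0; -1 0.001 0 0.12 0; -1 0.001 0 0.16 0; -1 0.001 0 0.177 0; -1 0.001 0 0.177 0; 1 0.001 0 0.177 0; 1 0.001 0 0.177 0", "squeeze": 40}}

```text
clock: 14.12
tcp_pos: [0.6744, 0.2407, 0.0374]
orientation: [2.225, 2.216, 0.004]
contact_force: [-0.2, -0.3, 0.6]
grip_width: 0.0636
gripper_force: 0.0
```

Request:
{"fn": "play_rows", "kwargs": {"targets": "1 0 0 0 0; 1 0 0 0 0; 1 0 0 0 0; 1 0 0 0 0; 1 0 0 -0.04 0; 1 0 0 -0.08 0; 1 0 0 -0.12 0; 1 0 0 -0.16 0"}}

```text
clock: 14.78
tcp_pos: [0.673, 0.2401, 0.1981]
orientation: [2.225, 2.217, 0.001]
contact_force: [0.4, 0.1, -1.4]
grip_width: 0.0493
gripper_force: 41.9
```

Request:
{"fn": "play_rows", "kwargs": {"targets": "1 -0.029 -0.029 0 0; 1 -0.058 -0.058 0 0; 1 -0.087 -0.087 0 0; 1 -0.116 -0.116 0 0; 1 -0.145 -0.145 0 0; 1 -0.174 -0.174 0 0; 1 -0.203 -0.203 0 0; 1 -0.226 -0.225 0 0"}}

```text
clock: 15.45
tcp_pos: [0.4447, 0.0128, 0.1957]
orientation: [2.226, 2.215, -0.002]
contact_force: [0.5, -0.9, -0.5]
grip_width: 0.049
gripper_force: 42.0
```

Request:
{"fn": "play_rows", "kwargs": {"targets": "1 0 0 0 0; 1 0 0 0.04 0; 1 0 0 0.08 0; 1 0 0 0.12 0; 1 0 0 0.145 0; 1 0 0 0.159 0; 1 0 0 0.159 0; 1 0 0 0.159 0"}}

```text
clock: 16.12
tcp_pos: [0.4475, 0.0155, 0.0362]
orientation: [-2.225, -2.218, 0.0]
contact_force: [0.2, -0.3, -0.1]
grip_width: 0.0489
gripper_force: 42.3
```

Request:
{"fn": "play_rows", "kwargs": {"targets": "0 0 0 0 0; -1 0 0 0 0; -1 0 0 0 0; -1 0 0 0 0; -1 0 0 -0.04 0; -1 0 0 -0.08 0; -1 0 0 -0.12 0; -1 0 0 -0.16 0"}}

```text
clock: 16.78
tcp_pos: [0.4467, 0.0152, 0.1983]
orientation: [-2.225, -2.217, -0.0]
contact_force: [0.6, -1.0, 0.1]
grip_width: 0.0853
gripper_force: 0.0
```

Request:
{"fn": "play_rows", "kwargs": {"targets": "-1 0.038 0.015 0 0; -1 0.076 0.03 0 0; -1 0.114 0.045 0 0; -1 0.152 0.06 0 0; -1 0.19 0.075 0 0; -1 0.228 0.09 0 0; -1 0.266 0.105 0 0; -1 0.304 0.12 0 0"}}

```text
clock: 17.45
tcp_pos: [0.569, 0.3201, 0.1964]
orientation: [2.226, 2.216, 0.0]
contact_force: [-0.1, 0.4, 0.7]
grip_width: 0.0856
gripper_force: 0.0
```

Request:
{"fn": "play_rows", "kwargs": {"targets": "-1 0.038 0.012 0 0; -1 0.05 0.012 0 0; -1 0.05 0.012 0 0; -1 0.05 0.012 0 0"}}

```text
clock: 17.78
tcp_pos: [0.5801, 0.3686, 0.196]
orientation: [-2.224, -2.218, 0.001]
contact_force: [0.2, 0.4, 0.1]
grip_width: 0.0857
gripper_force: 0.0
```

Run:
```python
from h import *
img,ci,o=look('w7')
for k,lo,hi,z in(('timer',(0,0,150),(180,35,255),.016),('book',(100,100,20),(130,255,160),.016)):
    c,s,cs=blob(img,lo,hi,(130,60,370,260) if k=='timer' else (0,0,512,384)); q=cv2.minAreaRect(cs); print(k,s,q,cast(ci,q[0],z)[0].round(4)); print(cast(ci,cv2.boxPoints(q),z)[:,:2].round(4).tolist())
```

```text
17.78 tcp [0.5801 0.3686 0.196 ] psi 1.568 w 0.0857
timer [  95   84   48   60 1620] ((248.9946746826172, 173.17279052734375), (57.31214141845703, 44.549354553222656), 86.05481719970703) [0.5787 0.3713 0.016 ]
[[0.5521, 0.4018], [0.6012, 0.405], [0.6066, 0.3393], [0.5549, 0.3357]]
book [    0   132   200   155 15455] ((98.26993560791016, 212.37564086914062), (122.22370147705078, 176.6947784423828), 73.39302062988281) [0.3999 0.3249 0.016 ]
[[0.2834, 0.3659], [0.4877, 0.4212], [0.5192, 0.282], [0.2925, 0.2091]]
```

View pics/w7.png

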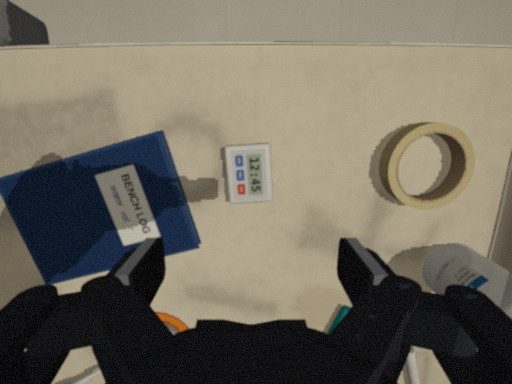

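The timer is at (249,173) and nearly square to the tool. The book's corner at (199,245) leaves room for the front finger.

Request:
{"fn": "play_rows", "kwargs": {"targets": "-1 0.002 -0.002 0.04 -0.065; -1 0.002 -0.002 0.08 -0.065; -1 0.002 -0.002 0.12 -0.065; -1 0.002 -0.002 0.16 -0.065; -1 0.002 -0.002 0.185 -0.065; -1 0.002 -0.002 0.194 -0.065; -1 0.002 -0.002 0.194 -0.065; 1 0.002 -0.002 0.194 -0.065", "squeeze": 35}}

```text
clock: 18.5
tcp_pos: [0.5797, 0.3697, 0.0037]
orientation: [2.154, 2.286, 0.002]
contact_force: [0.0, 0.4, 0.4]
grip_width: 0.0754
gripper_force: 0.0
```

Request:
{"fn": "play_rows", "kwargs": {"targets": "1 0 0 0 0; 1 0 0 0 0; 1 0 0 0 0; 1 0 0 0 0; 1 0 0 0 0"}}

```text
clock: 18.92
tcp_pos: [0.5803, 0.3714, 0.0053]
orientation: [2.152, 2.287, 0.006]
contact_force: [-1.7, -1.1, 7.5]
grip_width: 0.0507
gripper_force: 37.1
```

Request:
{"fn": "play_rows", "kwargs": {"targets": "1 0 0 -0.03 0; 1 0 0 -0.06 0; 1 0 -0.02 -0.09 -0.05; 1 -0.01 -0.055 -0.09 -0.12; 1 -0.015 -0.09 -0.09 -0.19; 1 -0.022 -0.125 -0.09 -0.19; 1 -0.03 -0.16 -0.09 -0.19; 1 -0.036 -0.183 -0.09 -0.19"}}

```text
clock: 19.58
tcp_pos: [0.3951, 0.3226, 0.0932]
orientation: [1.923, 2.483, -0.0]
contact_force: [-0.3, -0.3, -0.9]
grip_width: 0.051
gripper_force: 37.1
```

Request:
{"fn": "play_rows", "kwargs": {"targets": "1 0 0 0 0; 1 0 0 0 0; 1 0 0 0 0"}}

```text
clock: 19.83
tcp_pos: [0.3997, 0.324, 0.0934]
orientation: [1.926, 2.481, 0.004]
contact_force: [1.1, 1.0, 0.1]
grip_width: 0.0507
gripper_force: 37.2
```

Run:
```python
from h import *
img,ci,o=look('w8')
f=r.grab_frame('top'); ct=r.camera_info('top')
cv2.imwrite('pics/top2.png',cv2.resize(f[120:300,90:330,::-1],None,fx=2,fy=2,interpolation=2))
cv2.imwrite('pics/both.png',np.hstack([img[:,:,::-1][:, :, :][:360,:480],cv2.resize(f[180:300,90:190,::-1],(300,360))]))
```

```text
19.83 tcp [0.3997 0.324  0.0934] psi 1.821 w 0.0507
```

View pics/both.png

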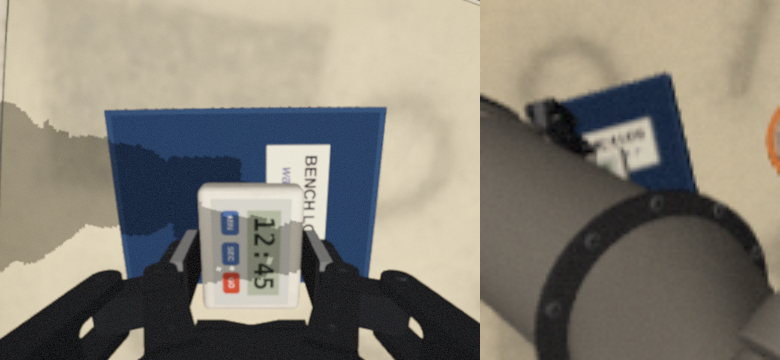

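The timer is held level and square to the book, whose far corners are at (105,111) and (386,108).

Run:
```python
from h import *
ci=r.camera_info('wrist'); p=cast(ci,[(106,112),(386,109)],.016)[:,:2]; d=p[1]-p[0]; L=np.linalg.norm(d); d/=L
n=np.array([d[1],-d[0]]); print(p,L,np.arctan2(d[1],d[0]),'centre',p.mean(0)+n*.073)
```

```text
[[0.28031795 0.3643839 ]
 [0.47909886 0.41712827]] 0.2056594687116932 0.2593626787796689 centre [0.39843032 0.32019767]
```

Request:
{"fn": "play_rows", "kwargs": {"targets": "1 -0.003 0 0.03 0; 1 -0.003 0 0.055 0; 1 -0.003 0 0.068 0; 1 -0.003 0 0.0735 0; 1 -0.003 0 0.0735 0; 1 -0.003 0 0.0735 0; 0 -0.003 0 0.0735 0; -1 -0.003 0 0.0735 0"}}

```text
clock: 20.6
tcp_pos: [0.3994, 0.3209, 0.019]
orientation: [-1.926, -2.482, -0.001]
contact_force: [-0.3, -0.1, 0.3]
grip_width: 0.0616
gripper_force: 0.0
```

Request:
{"fn": "play_rows", "kwargs": {"targets": "-1 0 0 0 0; -1 0 0 0 0; -1 0 0 0 0; -1 0 0 -0.03 0; -1 0 0 -0.07 0; -1 0 0 -0.11 0; -1 0 0 -0.15 0; -1 0 0 -0.18 0"}}

```text
clock: 21.27
tcp_pos: [0.3991, 0.3212, 0.202]
orientation: [1.925, 2.482, 0.004]
contact_force: [0.7, 0.5, 0.6]
grip_width: 0.0854
gripper_force: 0.0
```

Request:
{"fn": "play_rows", "kwargs": {"targets": "-1 -0.04 0.007 -0.01 0; -1 -0.08 0.014 -0.02 0; -1 -0.12 0.021 -0.03 0; -1 -0.16 0.028 -0.04 0; -1 -0.2 0.035 -0.04 0; -1 -0.24 0.04 -0.04 0; -1 -0.28 0.045 -0.04 0; -1 -0.32 0.05 -0.04 0"}}

```text
clock: 21.93
tcp_pos: [0.5271, 0.0208, 0.2391]
orientation: [1.926, 2.481, 0.0]
contact_force: [0.3, 0.4, -0.3]
grip_width: 0.0856
gripper_force: 0.0
```

Request:
{"fn": "play_rows", "kwargs": {"targets": "-1 -0.04 -0.01 0 0; -1 -0.08 -0.02 0 0; -1 -0.12 -0.03 0 0; -1 -0.155 -0.05 0 0; -1 -0.19 -0.07 0 0; -1 -0.225 -0.09 0 0; -1 -0.26 -0.11 0 0; -1 -0.295 -0.13 0 0"}}

```text
clock: 22.6
tcp_pos: [0.4732, -0.2969, 0.2389]
orientation: [1.926, 2.482, -0.0]
contact_force: [0.3, -0.1, -0.6]
grip_width: 0.0855
gripper_force: 0.0
```

Request:
{"fn": "play_rows", "kwargs": {"targets": "-1 -0.035 -0.02 0 0; -1 -0.07 -0.04 0 0; -1 -0.105 -0.06 0 0; -1 -0.14 -0.08 0 0; -1 -0.14 -0.08 0 0; -1 -0.14 -0.08 0 0"}}

```text
clock: 23.1
tcp_pos: [0.4294, -0.4534, 0.2381]
orientation: [-1.933, -2.476, 0.001]
contact_force: [0.9, 0.5, -0.5]
grip_width: 0.0855
gripper_force: 0.0
```

Run:
```python
from h import *
img=r.grab_frame('top'); ci=r.camera_info('top')
T={'blue':((95,100,60),(125,255,255),(245,160,295,215),.105),
'redb':((170,120,60),(8,255,255),(222,195,250,235),.09),
'vial':((170,100,60),(8,255,255),(222,170,250,198),.054),
'green':((60,100,50),(90,255,255),(245,200,295,245),.003),
'orange':((5,140,80),(18,255,255),(178,208,228,248),.003),
'amber':((0,0,140),(180,45,255),(195,180,214,200),.085),
'timer':((0,0,150),(180,40,255),(115,230,165,270),.032),
'book':((100,100,20),(130,255,160),(95,195,180,290),.016)}
for k,(lo,hi,roi,z) in T.items():
    b=blob(img,lo,hi,roi)
    if b is None: print(k,None);continue
    q=cv2.minAreaRect(b[2]); print(k,b[0].round(1),b[1],q[2],'rectc',cast(ci,q[0],z)[0].round(4))
cv2.imwrite('pics/fin.png',cv2.resize(img[75:295,85:415,::-1],None,fx=2.4,fy=2.4,interpolation=2))
o=r.get_obs();print(o['tcp_pos'],o['contact_force'])
```

```text
blue [270.2 186.3] [ 20  21  12  12 107] 45.0 rectc [ 0.5485 -0.0869  0.105 ]
redb [233.6 222.5] [ 7 23 11 10 89] 90.0 rectc [0.4462 0.0195 0.09  ]
vial [235.9 191. ] [11 18  6  7 32] 90.0 rectc [0.5453 0.016  0.054 ]
green [267.9 224.9] [  8   8  33  32 202] 90.0 rectc [ 0.4501 -0.0863  0.003 ]
orange [203.2 227.2] [  8   2  33  33 243] 90.0 rectc [0.4453 0.1227 0.003 ]
amber [199.8 191.3] [ 1  7  9  9 62] 90.0 rectc [0.5409 0.1194 0.085 ]
timer [133.1 237.9] [  3   0  31  22 334] 90.0 rectc [0.402  0.3258 0.032 ]
book [137.7 246.6] [  12   10   61   78 2373] 77.00537872314453 rectc [0.3937 0.3197 0.016 ]
[ 0.43091791 -0.45097388  0.23836396] [-0.56336297  0.59634886  0.62237205]
```

View pics/fin.png

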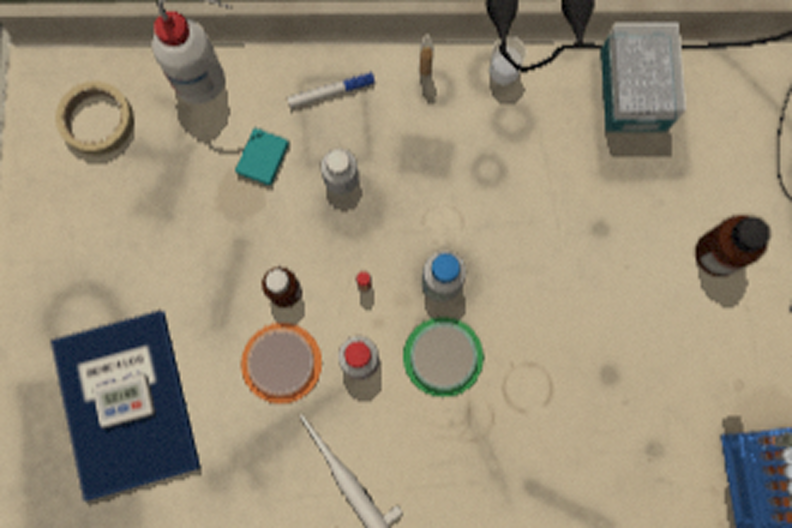

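The final top view shows all five items standing at their places, and the black-capped and white-capped bottles where they were. The timer at crop (124,400) sits within a few mm of the book's centre, near (126,405). Handing in.

```bash
python3 -c "
from bench import r
print(r.hand_in())"
```

```text
the job is handed in; nothing more can be done
None
```

The bench is set out and handed in at about 23 s of the 144 s allowed: in the last top view all four bottles and vials and the timer measured or looked within tolerance, and the two leave-alone bottles were unmoved; the hand-in returned no verdict.

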